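# Shake the stuck blanks out of the hole saws and clip the saws in the rack

## Robot

A 6-joint arm with a two-finger parallel gripper is mounted at the origin on the work surface. World frame = base frame: x ahead of the robot, y to its left, z up, the work surface at z = 0. Lengths are in m, angles in rad, forces in N, time in s.
With the tool pointing down it reaches from about 0.2 to 0.875 m from the base axis. Payload 3.4 kg.
Tool frame: the origin (TCP) lies at the very end of the fingers, on their centre line; the grasp point (between the pads) lies r.pinch_z behind it (r.pinch_z is the distance from the TCP to the grasp point, in m); z points along the fingers, y is the line along which they close (so a half turn about z gives the same grasp; the last joint's range is limited). The gripper opens to 94 mm and grips with 3 to 60 N. Pads are 16 mm wide; open, the fingers measure 119 mm over their backs; the gripper's body (75 mm by 177 mm) begins 78 mm behind the grasp point.
Start: joints at [1.212, 0.276, 1.505, -0, 1.361, -0.121], TCP at [0.135, 0.559, 0.205] pointing down, gripper open.
Joint ranges: [-2.89, 2.89], [-0.75, 2.08], [0.22, 2.7], [-1.18, 4.32], [0.11, 2.71], [-2.7, 2.7]. Speed limits (rad/s): [2.57, 2.57, 3.14, 3.14, 3.14, 3.14].

## Interface

Orientations are given as [roll, pitch, yaw] about the fixed x, y, z axes, in that order (R = Rz(yaw) Ry(pitch) Rx(roll)).
In Python, from station import r, eyes, ticket gives the robot as it stands.
- The arm moves only by the tool carry_out, never from a script. Its argument "commands" is a list of rows, each a list of 3 entries, a list of its own where there are three numbers: the shift along the tool's x, y, z in m, then the turn about the tool's z in rad, then the opening, from -1 (shut) to 1 (fully open). In form: [[[x, y, z], twist, grip], ...]. A call has 1 to 12 rows; each row is the pose to reach, as a shift and turn from the pose commanded when the call began, along the tool's axes at that moment; what a row does not reach only later rows make up. A row lasts 1/12 s, in which the tool goes at most 41.7 mm and 7.16 degrees, less where a joint would pass 70% of its speed; a pose out of reach is approached as far as the arm can. A call with a gripper value outside its range is refused whole. The fingers move at their own pace and stop on an object; "grip_force" is the grip in N (left out, the last holds). Time passes only in rows, so rows that repeat a pose let the fingers close. It gives the time, the measured TCP pose, the force, the opening and the grip force at its end, in the units of the state.
- r.get_obs(): the state, without advancing time (a new reading comes with each control period).
- eyes.grab_frame(name): name is "scene" or "top" or "wrist"; returns the picture (420x560x3 uint8, red, green, blue); there is no depth.
- eyes.calibration(name): a dict with "camera_matrix" (3x3 intrinsics, pixels), "R" (3x3) and "t" (3): a world point X has camera coordinates R X + t; the wrist camera has in their place "hand_eye" (4x4, takes a point from camera to tool coordinates, whose origin is the TCP and whose axes are the flange's). Camera axes: x right, y down, z forward; pixel columns grow to the right and rows downward; lengths in m; the calibration is good to about 2 mm. A picture is of the moment at which its call begins: read the wrist's pose just before it. calibration takes no time and is no camera call.
- ticket.sign_off(): hands the job in; it is judged then, once.
Trained networks look in the newest picture that a camera, given by its name, has taken for a name from the list of things; names that differ only in an ending like _2 or _b are one class to them, and where a whole thing is asked for, a point or a joint stands for the part that bears it (a point fixed in the world has none). Each returns a list of dicts, best first, with "score" (0 to 1); they miss things now and then, are a little off and sometimes report something else, mostly with a low value. They report only what shows in the picture. A call takes as long as a camera call. They do not tell look-alikes from the thing itself.
- eyes.search_frame(camera, thing): "rect" ([left, top, right, bottom] in pixels, round what is visible of it).
- eyes.outline_of(camera, thing): "mask" (420x560 bool, what is visible of it) and "rect" ([left, top, right, bottom] in pixels, round what is visible of it).
- eyes.tip_of(camera, thing): "pixel" ([column, row] in pixels: a listed point, or the origin of a listed thing).
The state is a dict: "time_s": time; "joints": joint angles; "qd": joint speeds; "joint_efforts": joint torques, N m; "position": TCP position; "tcp_rot": TCP orientation; "wrist_force": force on the tool from outside, world axes, zero at the start; "wrist_torque": the same for the moment, N m; "gripper_width": finger opening in m; "grip_force": force on a finger pad.
Only numpy, scipy, OpenCV 4.12 (cv2) and the standard library are available. Lean on these libraries where they do the work, as an engineer would, in place of code of your own. Each camera call takes 0.05 s, during which the arm holds its last target. There are 200 camera calls.

## Task

Two hole saws stand mouth down on the bench, and some wooden blanks are stuck inside them. Shake each saw, mouth down, over the offcut tray until it gets no lighter, so that every blank ends up lying in the tray; then push the neck of each saw into a spring clip of the rack, one saw to a clip, until it snaps home with the saw standing upright on the rack's base, and let go. Do not force the saws against the rack, and leave the glue tin, the sanding block and the turned foot where they are.

Things in the scene. Friction and masses are not known exactly. Their poses are not given: they have to be found in the camera images.
- saw_a: Hole saw, loose: steel cup standing mouth down, round shank on top; 165 mm tall, 0.29 to 0.41 kg empty. Origin: centre of the mouth (underside), z up through the shank. Cup 72 mm across (80 mm over the small brass ball studs in its wall), closed at z = 80 mm; nut 26 mm across to 88 mm. Holds 0, 1 or 2 blanks, each adding about 0.7 N. Both saws are alike.
- saw_a_neck (a point): Middle of that saw's neck, on its axis 103 mm above the mouth: the part that goes into a clip, 11 mm across, from 88 to 118 mm above the mouth.
- saw_a_shank (a point): Grip point on that saw's axis 138 mm above the mouth, in the smooth round shank, 13 mm across, from 118 to 165 mm above the mouth; grip it from above with 40 N or more. Inside the cup, sprung studs hold each blank against gentle moves (below 2 m/s2); brisk up-and-down shaking (60 mm strokes at a mean 0.5 m/s; 0.3 is barely enough) frees it, and so does a knock.
- saw_b: Hole saw, loose: steel cup standing mouth down, round shank on top; 165 mm tall, 0.29 to 0.41 kg empty. Origin: centre of the mouth (underside), z up through the shank. Cup 72 mm across (80 mm over the small brass ball studs in its wall), closed at z = 80 mm; nut 26 mm across to 88 mm. Holds 0, 1 or 2 blanks, each adding about 0.7 N. Both saws are alike.
- saw_b_neck (a point): Middle of that saw's neck, on its axis 103 mm above the mouth: the part that goes into a clip, 11 mm across, from 88 to 118 mm above the mouth.
- saw_b_shank (a point): Grip point on that saw's axis 138 mm above the mouth, in the smooth round shank, 13 mm across, from 118 to 165 mm above the mouth; grip it from above with 40 N or more. Inside the cup, sprung studs hold each blank against gentle moves (below 2 m/s2); brisk up-and-down shaking (60 mm strokes at a mean 0.5 m/s; 0.3 is barely enough) frees it, and so does a knock.
- blank_a1: Wooden blank (round sawn-out disc), 63 mm across, 25 mm thick, dense hardwood, about 70 g, possibly absent; starts inside saw_a as the lower one, its underside 14 mm above the mouth. Origin: centre of its underside, z along its axis. Loose on a surface it can be gripped across its diameter from above.
- blank_a2: Wooden blank (round sawn-out disc), 63 mm across, 25 mm thick, dense hardwood, about 70 g, possibly absent; starts inside saw_a as the upper one, its underside 47 mm above the mouth. Origin: centre of its underside, z along its axis. Loose on a surface it can be gripped across its diameter from above.
- blank_b1: Wooden blank (round sawn-out disc), 63 mm across, 25 mm thick, dense hardwood, about 70 g, possibly absent; starts inside saw_b as the lower one, its underside 14 mm above the mouth. Origin: centre of its underside, z along its axis. Loose on a surface it can be gripped across its diameter from above.
- blank_b2: Wooden blank (round sawn-out disc), 63 mm across, 25 mm thick, dense hardwood, about 70 g, possibly absent; starts inside saw_b as the upper one, its underside 47 mm above the mouth. Origin: centre of its underside, z along its axis. Loose on a surface it can be gripped across its diameter from above.
- tray: Offcut tray, a fixed open plywood box 230 mm (x) by 200 mm (y) outside, 50 mm high, walls and floor 8 mm. Origin: centre of its underside; z up.
- rack: Fixed saw rack: a dark wooden base board 130 mm (x) by 220 mm (y), 15 mm thick, with two steel posts, each carrying a spring clip. Origin: centre line of the two clips at the underside of the board, z up; its open front faces its own -x. The posts stand 42 to 50 mm behind the clips (+x) and reach 125 mm above the bench.
- clip0 (a point): Origin of a saw snapped home in the clip at the rack's -y end: on top of the board, 15 mm above the bench, axes as the rack's. Push the upright saw in along +x, from 40 mm or more in front, mouth just above the board: the neck meets two sprung rollers 14 mm short of home, resistance peaks at 5 to 10 N, then it snaps in against a firm stop. Clip and posts end 111 mm above the board.
- clip1 (a point): Origin of a saw snapped home in the clip at the rack's +y end: on top of the board, 15 mm above the bench, axes as the rack's. Push the upright saw in along +x, from 40 mm or more in front, mouth just above the board: the neck meets two sprung rollers 14 mm short of home, resistance peaks at 5 to 10 N, then it snaps in against a firm stop. Clip and posts end 111 mm above the board.
- glue_tin: Tin of glue, 72 mm across, 100 mm high, a bystander. Origin: centre of its underside.
- sanding_block: Cork sanding block 110 x 60 x 30 mm, a bystander. Origin: centre of its underside.
- turned_foot: Turned wooden furniture foot, 60 mm across, 90 mm high, a bystander. Origin: centre of its underside.
There are look-alikes about, which are no part of the job. Leave any pink look-alike of the saw_b alone.

How it is judged:
At the end, for the whole second after the job is handed in: Every blank lies at rest between the walls of the tray (flat or on one another, origin less than 90 mm above the tray's underside); each saw stands still and upright (0.08 rad) with its origin within 6 mm of a clip point, one saw in each clip (x of blank_a1 in the frame of tray between -0.107 and 0.107 m and y of blank_a1 in the frame of tray between -0.092 and 0.092 m and z of each of blank_a1, blank_a2, blank_b1, blank_b2 in the frame of tray below 0.09 m and linear speed of each of blank_a1, blank_a2, blank_b1, blank_b2 below 0.03 m/s and x of blank_a2 in the frame of tray between -0.107 and 0.107 m and y of blank_a2 in the frame of tray between -0.092 and 0.092 m and x of blank_b1 in the frame of tray between -0.107 and 0.107 m and y of blank_b1 in the frame of tray between -0.092 and 0.092 m and x of blank_b2 in the frame of tray between -0.107 and 0.107 m and y of blank_b2 in the frame of tray between -0.092 and 0.092 m and (distance between saw_a and clip0 below 0.006 m or distance between saw_a and clip1 below 0.006 m) and (distance between saw_b and clip0 below 0.006 m or distance between saw_b and clip1 below 0.006 m) and angle between each of saw_a, saw_b's own z axis and vertical below 0.08 rad and linear speed of each of saw_a, saw_b below 0.02 m/s); the robot touches nothing.
It fails at once if the glue tin is moved by more than 40 mm (distance of glue_tin from where it was at the start of the episode above 0.04 m).
It fails at once if the sanding block is moved by more than 40 mm (distance of sanding_block from where it was at the start of the episode above 0.04 m).
It fails at once if the turned foot is moved by more than 40 mm (distance of turned_foot from where it was at the start of the episode above 0.04 m).
It fails at once if a saw is forced against the rack with more than 45 N (contact force between any of saw_a, saw_b and rack above 45 N).
Of blank_a1, blank_a2, blank_b1, blank_b2 only 2 to 4 are there at a start; the rules pass over those that are not, and their reading is None.
At some moment in a run one of saw_a, saw_b may be knocked a few centimetres aside while the robot is not near it.
It also fails if it takes over 192 s, if anything falls off the work surface, if the arm or the gripper's body presses on something with over 40 N, if the wrist force passes 120 N, or if a joint passes its speed limit or range.

## Working session

There is one attempt and no reset: what is moved stays moved. The work goes in short steps, Python scripts to look and compute and a tool call to move; the robot and the scene stay as the last step left them, time stands still between calls to the robot, and variables do not carry over. Pictures are saved under pics/ and viewed, at most 14 in all, crops included, and the job is handed in when it is done.

Besides the shell and the picture viewer there is one more tool, called after ">>>" as name(argument=value, ...) on one line, values as JSON. carry_out: Moves the arm, as the interface text tells. Its arguments: {"type":"object","properties":{"commands":{"type":"array","items":{"type":"array"}},"grip_force":{"type":"number"}},"required":["commands"]}

```bash
mkdir -p pics; ls
python3 - <<'E'
from station import r, eyes
import cv2,numpy as np
o=r.get_obs();print(o,r.pinch_z)
for n in("scene","top"):
    im=eyes.grab_frame(n);cv2.imwrite(f"pics/{n}0.png",im[:,:,::-1])
    c=eyes.calibration(n);print(n,np.round(c["camera_matrix"],1).tolist(),np.round(c["R"],3).tolist(),c["t"])
    for th in("saw_a","saw_a_shank","tray","rack","clip0","clip1","glue_tin","sanding_block","turned_foot"):
        for f in (eyes.tip_of,):
            try:print(n,th,[(round(d["score"],2),np.round(d["pixel"]).tolist()) for d in f(n,th)][:5])
            except Exception as e:print(th,e)
print(eyes.calibration("wrist"))
E
```

```text
pics
{'time_s': 0.0, 'joints': array([ 1.21203138e+00,  2.76560875e-01,  1.50607318e+00, -5.96387738e-06,
        1.36069959e+00, -1.20984657e-01]), 'qd': array([-9.66567034e-04,  1.30712736e-06, -6.90460727e-04,  6.14790034e-04,
        1.15418355e-03,  3.52879395e-04]), 'joint_efforts': array([-1.08759526e-03, -4.04584551e+01, -2.37218535e+01,  7.01200264e-02,
        3.46275209e-02, -1.45780191e-04]), 'position': array([0.13524463, 0.55830644, 0.20464809]), 'tcp_rot': array([-3.13986369e+00, -2.04330925e-04,  2.90381344e+00]), 'wrist_force': array([0.8371263 , 0.04833881, 0.97248035]), 'wrist_torque': array([-0.05979304, -0.00979454, -0.02755146]), 'grip_force': 0.0, 'gripper_width': 0.09413049641435817} 0.0188
scene [[439.6, 0.0, 273.6], [0.0, 439.6, 214.9], [0.0, 0.0, 1.0]] [[-0.056, 0.998, 0.02], [0.566, 0.048, -0.823], [-0.822, -0.035, -0.568]] [ 0.00439028 -0.21016778  1.5497825 ]
scene saw_a [(0.84, [172.0, 209.0]), (0.77, [167.0, 233.0]), (0.65, [162.0, 265.0])]
scene saw_a_shank [(0.68, [154.0, 219.0])]
scene tray [(0.69, [240.0, 246.0]), (0.31, [152.0, 216.0])]
scene rack
[... 784 characters left out ...]
160.0, 231.0])]
top clip1 [(0.83, [195.0, 224.0]), (0.7, [160.0, 231.0])]
top glue_tin []
top sanding_block [(0.75, [358.0, 165.0])]
top turned_foot [(0.69, [237.0, 162.0])]
{'camera_matrix': array([[347.20803887,   0.        , 286.33798931],
       [  0.        , 347.20803887, 210.92729613],
       [  0.        ,   0.        ,   1.        ]]), 'hand_eye': array([[-1.33685653e-03, -9.62975978e-01, -2.69583898e-01,
         7.80566738e-02],
       [ 9.99998809e-01, -1.07956547e-03, -1.10265979e-03,
         1.47007048e-04],
       [ 7.70801422e-04, -2.69585051e-01,  9.62976275e-01,
        -1.78570397e-01],
       [ 0.00000000e+00,  0.00000000e+00,  0.00000000e+00,
         1.00000000e+00]])}
```

View pics/scene0.png

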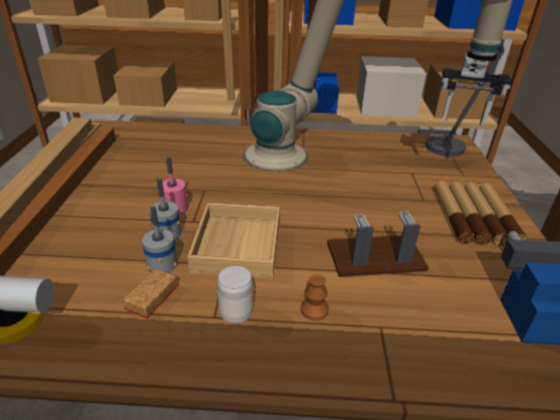

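View pics/top0.png

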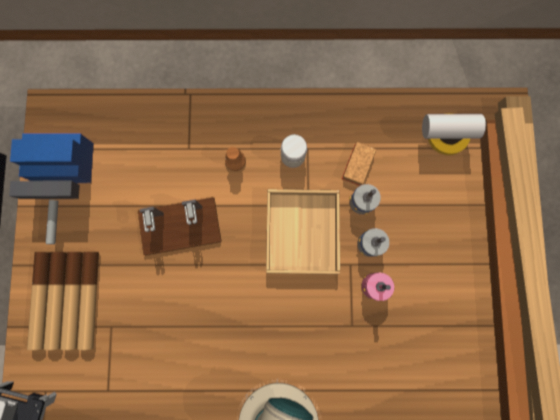

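The scene shows the pink saw at scene (172,195) / top (379,287), which is the look-alike. The two grey saws with a blue band are at scene (165,220) / top (375,242) and scene (160,250) / top (365,199), and those are the ones I want. The rack is at top (180,228) with its front towards the robot, and the tray is at top (303,232).

```bash
cat > h.py <<'E'
from station import r, eyes, ticket
import cv2,numpy as np
from scipy.spatial.transform import Rotation as Ro
def cam(n,o=None):
    c=eyes.calibration(n);K=np.array(c["camera_matrix"])
    if n!="wrist": return K,np.array(c["R"]),np.array(c["t"])
    o=o or r.get_obs()
    T=np.eye(4);T[:3,:3]=Ro.from_euler("xyz",o["tcp_rot"]).as_matrix();T[:3,3]=o["position"]
    M=np.linalg.inv(T@c["hand_eye"]);return K,M[:3,:3],M[:3,3]
def onz(C,p,z):
    K,R,t=C;d=R.T@np.linalg.solve(K,[p[0],p[1],1]);c=-R.T@t
    return c+d*(z-c[2])/d[2]
def proj(C,X):
    K,R,t=C;q=K@(R@np.asarray(X,float)+t);return q[:2]/q[2]
def tri(Cs,ps):
    P=[K@np.c_[R,t] for K,R,t in Cs];X=cv2.triangulatePoints(P[0],P[1],np.array(ps[0],float),np.array(ps[1],float))
    return (X[:3]/X[3]).ravel()
def loc(X,o=None):
    "world point -> tool axes shift from TCP"
    o=o or r.get_obs();return Ro.from_euler("xyz",o["tcp_rot"]).inv().apply(np.asarray(X)-o["position"])
E
python3 - <<'E'
from h import *
T=cam("top");S=cam("scene")
f=lambda C,p,z:np.round(onz(C,p,z),3)[:2]
for p in[(363,204),(368,244),(376,286)]:print("saw top",f(T,p,0))
for p in[(162,265),(167,233),(172,209)]:print("saw scene",f(S,p,0))
for p in[(195,224),(160,231)]:print("clip top",f(T,p,.015))
for p in[(395,249),(356,255)]:print("clip scene",f(S,p,.015))
print("rack",f(T,(180,230),0),f(S,(371,253),0))
for p in[(138,209),(217,199),(222,244),(143,255)]:print("rackcorner",f(T,p,.015))
for p in[(267,190),(340,191),(340,273),(266,272)]:print("tray",f(T,p,.05))
print("tin",f(T,(293,150),.1),"block",f(T,(359,164),.03),"foot",f(T,(234,158),.08))
im=eyes.grab_frame("top")
cv2.imwrite("pics/saws.png",cv2.resize(im[170:310,330:420],None,fx=4,fy=4,interpolation=cv2.INTER_CUBIC)[:,:,::-1])
cv2.imwrite("pics/rack.png",cv2.resize(im[185:270,120:240],None,fx=6,fy=6,interpolation=cv2.INTER_CUBIC)[:,:,::-1])
E
```

```text
saw top [ 0.595 -0.245]
saw top [ 0.481 -0.255]
saw top [ 0.363 -0.274]
saw scene [ 0.605 -0.24 ]
saw scene [ 0.478 -0.261]
saw scene [ 0.365 -0.276]
clip top [0.537 0.234]
clip top [0.518 0.332]
clip scene [0.517 0.33 ]
clip scene [0.548 0.229]
rack [0.522 0.279] [0.519 0.272]
rackcorner [0.581 0.397]
rackcorner [0.609 0.173]
rackcorner [0.481 0.157]
rackcorner [0.451 0.377]
tray [0.628 0.03 ]
tray [ 0.624 -0.173]
tray [ 0.399 -0.167]
tray [0.402 0.033]
tin [ 0.728 -0.041] block [ 0.706 -0.232] foot [0.711 0.12 ]
```

View pics/saws.png

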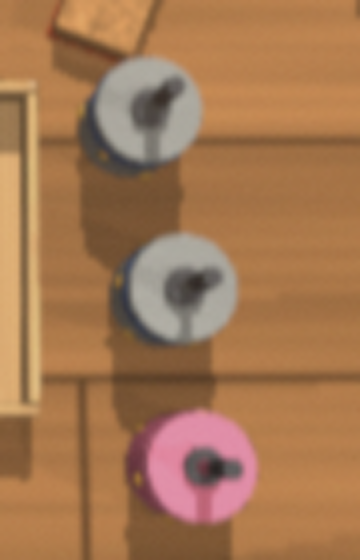

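View pics/rack.png

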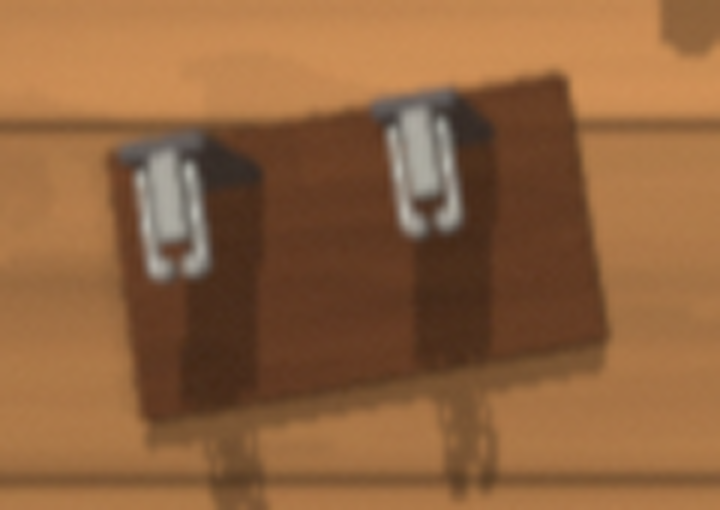

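The crop shows two grey cups with a blue band, shank tips at about top (372,192) and (382,239), and the pink one below them at (386,286), which I won't touch. The rack crop shows both clips opening towards the robot, with roller tips at about top (192,222) and (150,229). Next I move over the nearer grey saw.

>>> carry_out(commands=[[[0,0,-0.04],0,1],[[-0.26,-0.35,-0.075],0,1],[[-0.26,-0.35,-0.075],0,1],[[-0.26,-0.35,-0.075],0,1],[[-0.26,-0.35,-0.075],0,1],[[-0.26,-0.35,-0.075],0,1],[[-0.26,-0.35,-0.075],0,1],[[-0.26,-0.35,-0.075],0,1],[[-0.26,-0.35,-0.075],0,1],[[-0.26,-0.35,-0.075],0,1],[[-0.26,-0.35,-0.075],0,1],[[-0.26,-0.35,-0.075],0,1]], grip_force=50)

```text
time_s: 2.05
position: [0.3067, 0.154, 0.2812]
tcp_rot: [-3.141, 0.003, 2.901]
wrist_force: [0.8, 0.5, 0.4]
gripper_width: 0.0938
grip_force: 0.0
```

>>> carry_out(commands=[[[-0.26,-0.35,-0.015],0.12,1],[[-0.26,-0.35,-0.015],0.24,1],[[-0.26,-0.35,-0.015],0.36,1],[[-0.26,-0.35,-0.015],0.48,1],[[-0.26,-0.35,-0.015],0.6,1],[[-0.26,-0.35,-0.015],0.72,1],[[-0.26,-0.35,-0.015],0.84,1],[[-0.26,-0.35,-0.015],0.96,1],[[-0.26,-0.35,-0.015],1.08,1],[[-0.26,-0.35,-0.015],1.2,1],[[-0.26,-0.35,-0.015],1.333,1],[[-0.26,-0.35,-0.015],1.333,1]])

```text
time_s: 3.05
position: [0.4775, -0.2485, 0.2943]
tcp_rot: [-3.141, 0.001, 1.564]
wrist_force: [0.3, 0.3, -0.3]
gripper_width: 0.094
grip_force: 0.0
```

Run:
```python
from h import *
o=r.get_obs();print(o["time_s"],o["position"],o["tcp_rot"],o["wrist_force"])
C=cam("wrist",o);im=eyes.grab_frame("wrist");cv2.imwrite("pics/w1.png",im[:,:,::-1])
for th,z in(("saw_b_shank",.138),("saw_b",0),("saw_b_neck",.103)):
    for d in eyes.tip_of("wrist",th):
        X=onz(C,d["pixel"],z);print(th,round(d["score"],2),np.round(d["pixel"]),np.round(X,4),np.round(loc(X,o),3))
T=cam("top");print([np.round(onz(T,p,.165),3) for p in[(372.5,192.5),(382.5,239)]])
```

```text
3.05 [ 0.47746816 -0.24850249  0.29429184] [-3.14146176e+00  1.33318556e-03  1.56350359e+00] [ 0.26706602  0.34608027 -0.33491151]
saw_b_shank 0.72 [174. 216.] [ 0.3652 -0.2685  0.138 ] [-0.021 -0.112  0.156]
saw_b_shank 0.59 [291. 207.] [ 0.4826 -0.2604  0.138 ] [-0.012  0.005  0.156]
saw_b 0.79 [287. 181.] [ 0.4783 -0.2603  0.    ] [-0.011  0.001  0.294]
saw_b 0.75 [377. 166.] [ 0.6015 -0.2403  0.    ] [0.009 0.124 0.294]
saw_b 0.62 [205. 187.] [ 0.3653 -0.268   0.    ] [-0.02  -0.112  0.294]
saw_b_neck 0.87 [290. 200.] [ 0.4822 -0.2619  0.103 ] [-0.013  0.005  0.191]
saw_b_neck 0.58 [182. 208.] [ 0.3624 -0.27    0.103 ] [-0.022 -0.115  0.191]
saw_b_neck 0.27 [376. 166.] [ 0.5737 -0.2252  0.103 ] [0.024 0.096 0.191]
[array([ 0.598, -0.238,  0.165]), array([ 0.481, -0.258,  0.165])]
```

View pics/w1.png

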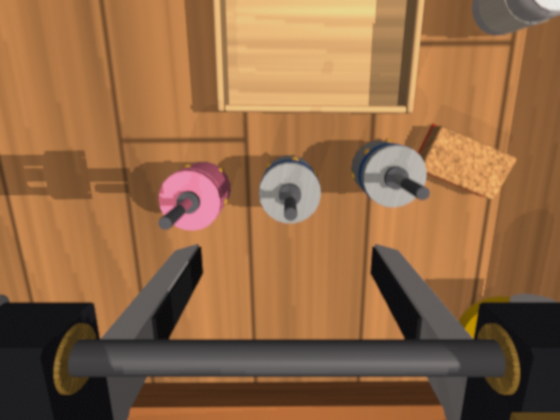

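The wrist view shows the nearer grey saw centred at (290,195), the pink one on the left at (190,200) and the other grey one at (392,180). Descending onto the nearer grey saw.

>>> carry_out(commands=[[[-0.012,0.005,0.03],0,0],[[-0.012,0.005,0.06],0,0],[[-0.012,0.005,0.09],0,0],[[-0.012,0.005,0.115],0,0],[[-0.012,0.005,0.135],0,0],[[-0.012,0.005,0.15],0,0],[[-0.012,0.005,0.16],0,0],[[-0.012,0.005,0.168],0,0],[[-0.012,0.005,0.168],0,-0.4],[[-0.012,0.005,0.168],0,-0.4],[[-0.012,0.005,0.168],0,-0.6],[[-0.012,0.005,0.168],0,-0.6]])

```text
time_s: 4.25
position: [0.4816, -0.2563, 0.1286]
tcp_rot: [3.14, 0.001, 1.571]
wrist_force: [0.0, -1.2, 0.1]
gripper_width: 0.0237
grip_force: 0.0
```

>>> carry_out(commands=[[[0,0,0],0,-0.66],[[0,0,0],0,-0.7],[[0,0,0],0,-0.73],[[0,0,0],0,-0.76],[[0,0,0],0,-0.8],[[0,0,0],0,-1],[[0,0,0],0,-1],[[0,0,0],0,-1],[[0,0,0],0,-1]])

```text
time_s: 5.0
position: [0.4813, -0.2561, 0.1278]
tcp_rot: [3.141, 0.0, 1.571]
wrist_force: [0.1, -0.1, 3.1]
gripper_width: 0.0123
grip_force: 50.0
```

>>> carry_out(commands=[[[0,0,-0.004],0,-1],[[0,0,-0.012],0,-1],[[0,0,-0.025],0,-1],[[0,0,-0.042],0,-1],[[0,0,-0.062],0,-1],[[0,0,-0.082],0,-1],[[0,0,-0.099],0,-1],[[0,0,-0.112],0,-1],[[0,0,-0.12],0,-1],[[0,0,-0.12],0,-1],[[0,0,-0.12],0,-1],[[0,0,-0.12],0,-1]])

```text
time_s: 6.0
position: [0.4801, -0.2554, 0.2461]
tcp_rot: [-3.139, -0.002, 1.571]
wrist_force: [0.7, -0.5, -4.8]
gripper_width: 0.0123
grip_force: 50.0
```

>>> carry_out(commands=[[[0.004,0,-0.12],0,-1],[[0.014,0,0],0,-1],[[0.029,0,0],0,-1],[[0.049,-0.003,0],0,-1],[[0.073,-0.006,0],0,-1],[[0.1,-0.008,0],0,-1],[[0.125,-0.01,0],0,-1],[[0.148,-0.012,0],0,-1],[[0.166,-0.012,0],0,-1],[[0.18,-0.012,0],0,-1],[[0.188,-0.012,0],0,-1],[[0.19,-0.012,0],0,-1]])

```text
time_s: 7.0
position: [0.4681, -0.0643, 0.2469]
tcp_rot: [-3.14, -0.001, 1.573]
wrist_force: [0.6, -0.5, -3.4]
gripper_width: 0.0123
grip_force: 50.0
```

My last call had a mistake: the first row carried a stray upward shift. I'll check whether it dropped a blank.

Run:
```python
from h import *
for i in range(1):print(r.get_obs()["wrist_force"])
t=eyes.grab_frame("top");s=eyes.grab_frame("scene")
cv2.imwrite("pics/chk.png",np.hstack([cv2.resize(t[120:320,230:430],(400,400)),cv2.resize(s[150:330,80:280],(400,400))])[:,:,::-1])
```

```text
[ 0.61880157 -0.48210691 -3.35296705]
```

View pics/chk.png

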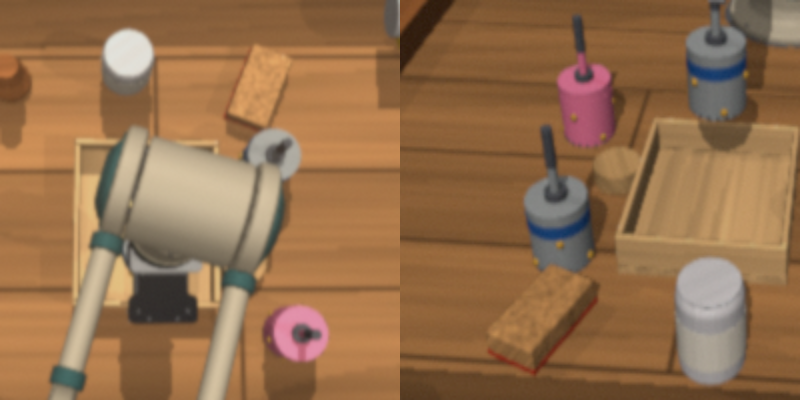

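>>> carry_out(commands=[[[0,0,0],0,-1],[[0,0,0],0,-1],[[0,0,0],0,-1],[[0,0,0],0,-1]])

```text
time_s: 7.43
position: [0.469, -0.0666, 0.2474]
tcp_rot: [-3.141, 0.0, 1.57]
wrist_force: [-0.3, 0.4, -4.6]
gripper_width: 0.0123
grip_force: 50.0
```

The top crop is mostly covered by the arm. The scene crop shows one blank on the bench beside the tray at scene (188,226), which I'll pick up later. Now I shake this saw over the tray.

>>> carry_out(commands=[[[0,0,0.025],0,-1],[[0,0,0.045],0,-1],[[0,0,0.004],0,-1],[[0,0,-0.037],0,-1],[[0,0,0.004],0,-1],[[0,0,0.045],0,-1],[[0,0,0.004],0,-1],[[0,0,-0.037],0,-1],[[0,0,0.004],0,-1],[[0,0,0.045],0,-1],[[0,0,0.02],0,-1],[[0,0,0],0,-1]], grip_force=60)

```text
time_s: 8.43
position: [0.4588, -0.0633, 0.2392]
tcp_rot: [-3.118, -0.007, 1.57]
wrist_force: [2.8, -1.9, -2.1]
gripper_width: 0.0122
grip_force: 60.0
```

>>> carry_out(commands=[[[0,0,0],0,-1],[[0,0,0],0,-1],[[0,0,0],0,-1],[[0,0,0],0,-1],[[0,0,0],0,-1],[[0,0,0],0,-1]])

```text
time_s: 8.93
position: [0.469, -0.066, 0.2472]
tcp_rot: [-3.141, -0.0, 1.571]
wrist_force: [0.9, 0.6, -3.0]
gripper_width: 0.0123
grip_force: 60.0
```

>>> carry_out(commands=[[[0,0,0.025],0,-1],[[0,0,0.045],0,-1],[[0,0,0.004],0,-1],[[0,0,-0.037],0,-1],[[0,0,0.004],0,-1],[[0,0,0.045],0,-1],[[0,0,0.004],0,-1],[[0,0,-0.037],0,-1],[[0,0,0.004],0,-1],[[0,0,0.045],0,-1],[[0,0,0.02],0,-1],[[0,0,0],0,-1]])

```text
time_s: 9.93
position: [0.4588, -0.0629, 0.239]
tcp_rot: [-3.118, -0.007, 1.571]
wrist_force: [2.8, -0.4, -2.4]
gripper_width: 0.0122
grip_force: 60.0
```

>>> carry_out(commands=[[[0,0,0],0,-1],[[0,0,0],0,-1],[[0,0,0],0,-1],[[0,0,0],0,-1],[[0,0,0],0,-1],[[0,0,0],0,-1]])

```text
time_s: 10.43
position: [0.469, -0.066, 0.2472]
tcp_rot: [-3.141, -0.0, 1.571]
wrist_force: [0.6, 0.6, -3.5]
gripper_width: 0.0123
grip_force: 60.0
```

>>> carry_out(commands=[[[0,0,0.025],0,-1],[[0,0,0.045],0,-1],[[0,0,0.004],0,-1],[[0,0,-0.037],0,-1],[[0,0,0.004],0,-1],[[0,0,0.045],0,-1],[[0,0,0.004],0,-1],[[0,0,-0.037],0,-1],[[0,0,0.004],0,-1],[[0,0,0.045],0,-1],[[0,0,0.004],0,-1],[[0,0,-0.037],0,-1]])

```text
time_s: 11.43
position: [0.4476, -0.0596, 0.2663]
tcp_rot: [-3.091, -0.015, 1.571]
wrist_force: [2.8, -1.1, -2.2]
gripper_width: 0.0121
grip_force: 60.0
```

>>> carry_out(commands=[[[0,0,0.025],0,-1],[[0,0,0.037],0,-1],[[0,0,0.037],0,-1],[[0,0,0.037],0,-1],[[0,0,0.037],0,-1],[[0,0,0.037],0,-1],[[0,0,0.037],0,-1],[[0,0,0.037],0,-1]])

```text
time_s: 12.1
position: [0.4693, -0.066, 0.2479]
tcp_rot: [3.141, 0.0, 1.571]
wrist_force: [0.9, -0.4, -4.2]
gripper_width: 0.012
grip_force: 60.0
```

Run:
```python
from h import *
f=[]
for i in range(8):
    s=eyes.grab_frame("scene");f.append(r.get_obs()["wrist_force"][2])
print(np.round(f,2),np.mean(f))
S=cam("scene")
for th in("blank_a1","saw_a"):
  for d in eyes.tip_of("scene",th):print(th,round(d["score"],2),np.round(d["pixel"]),np.round(onz(S,d["pixel"],0),3))
cv2.imwrite("pics/chk2.png",cv2.resize(s[150:330,110:310],(720,600))[:,:,::-1])
```

```text
[-3.58 -5.27 -3.82 -3.72 -4.23 -3.62 -4.36 -3.89] -4.0616707864648145
saw_a 0.93 [173. 210.] [ 0.369 -0.271  0.   ]
saw_a 0.82 [239. 199.] [ 0.297 -0.092  0.   ]
saw_a 0.56 [162. 266.] [ 0.608 -0.239  0.   ]
saw_a 0.32 [239. 244.] [ 0.51  -0.066  0.   ]
```

View pics/chk2.png

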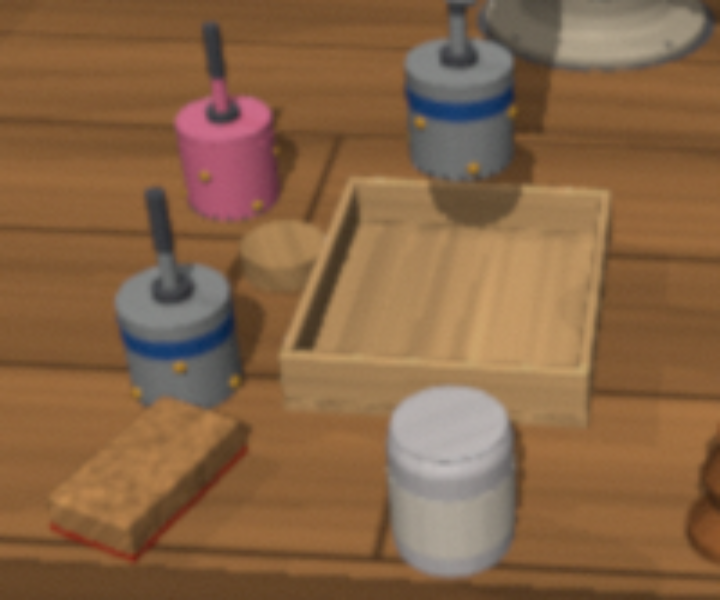

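The tray is empty, one blank lies beside it at crop (282,255), and the weight is about 4 N. I'll shake harder with longer strokes.

>>> carry_out(commands=[[[0,0,0.041],0,-1],[[0,0,0],0,-1],[[0,0,-0.041],0,-1],[[0,0,-0.082],0,-1],[[0,0,-0.041],0,-1],[[0,0,0],0,-1],[[0,0,0.041],0,-1],[[0,0,0],0,-1],[[0,0,-0.041],0,-1],[[0,0,-0.082],0,-1],[[0,0,-0.041],0,-1],[[0,0,0],0,-1]])

```text
time_s: 13.6
position: [0.4761, -0.068, 0.2542]
tcp_rot: [3.122, 0.006, 1.571]
wrist_force: [-0.2, 0.4, -6.9]
gripper_width: 0.012
grip_force: 60.0
```

>>> carry_out(commands=[[[0,0,0.041],0,-1],[[0,0,0],0,-1],[[0,0,0.041],0,-1],[[0,0,0],0,-1],[[0,0,0.041],0,-1],[[0,0,0],0,-1],[[0,0,0.041],0,-1],[[0,0,0],0,-1],[[0,0,0],0,-1],[[0,0,0],0,-1],[[0,0,0],0,-1],[[0,0,0],0,-1]])

```text
time_s: 14.6
position: [0.4709, -0.0666, 0.2489]
tcp_rot: [3.138, 0.001, 1.571]
wrist_force: [-0.1, -0.5, -4.0]
gripper_width: 0.0119
grip_force: 60.0
```

Run:
```python
from h import *
f=[]
for i in range(10):
    s=eyes.grab_frame("scene");f.append(r.get_obs()["wrist_force"][2])
print(np.mean(f),np.std(f)/3,r.get_obs()["position"])
m=s[195:275,200:275];np.save("tray_now.npy",m)
for d in eyes.search_frame("scene","blank_a1"):print(round(d["score"],2),np.round(d["rect"]))
```

```text
-4.079078764580549 0.1784257661229968 [ 0.46898213 -0.06594785  0.24740509]
```

The weight is steady at 4.08 N, so this saw is empty. Moving it to the front of the rack.

>>> carry_out(commands=[[[0.01,0,0],0,-1],[[0.03,0,0],0,-1],[[0.06,0,0],0,-1],[[0.09,0,0],-0.1,-1],[[0.12,-0.01,0],-0.13,-1],[[0.15,-0.02,0],-0.13,-1],[[0.18,-0.03,0],-0.13,-1],[[0.21,-0.03,0],-0.13,-1],[[0.24,-0.03,0],-0.13,-1],[[0.265,-0.03,0],-0.13,-1],[[0.285,-0.03,0],-0.13,-1],[[0.29,-0.03,0],-0.13,-1]])

```text
time_s: 16.15
position: [0.4383, 0.228, 0.2475]
tcp_rot: [3.141, -0.003, 1.704]
wrist_force: [-0.1, -0.2, -3.7]
gripper_width: 0.0122
grip_force: 60.0
```

>>> carry_out(commands=[[[0,0,0],0,-1],[[0,0,0],0,-1],[[0,0,0],0,-1]])

```text
time_s: 16.4
position: [0.4387, 0.2232, 0.2474]
tcp_rot: [-3.141, 0.001, 1.7]
wrist_force: [-0.5, 0.5, -4.4]
gripper_width: 0.0119
grip_force: 60.0
```

Run:
```python
from h import *
o=r.get_obs();print(o["time_s"],o["position"],o["tcp_rot"])
C=cam("wrist",o);im=eyes.grab_frame("wrist");np.save("w2.npy",im);cv2.imwrite("pics/w2.png",im[:,:,::-1])
for th,z in(("clip0",.015),("rack",0)):
    for d in eyes.tip_of("wrist",th):
        X=onz(C,d["pixel"],z);print(th,round(d["score"],2),np.round(d["pixel"]),np.round(X,4),np.round(loc(X,o),3))
```

```text
16.4 [0.4387185  0.22319229 0.2474142 ] [-3.14124195e+00  7.90833131e-04  1.70021812e+00]
clip0 0.85 [368. 191.] [0.539  0.2238 0.015 ] [-0.012  0.1    0.232]
clip0 0.83 [368.  96.] [0.5177 0.3309 0.015 ] [0.097 0.092 0.232]
rack 0.57 [366. 146.] [0.5295 0.2761 0.    ] [0.041 0.097 0.247]
```

View pics/w2.png

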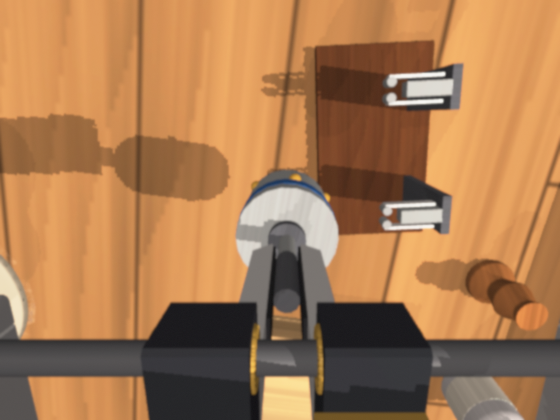

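The wrist view shows clip0's rollers at (389,210) and (389,222), clip1's at (390,82) and (390,98), posts at (445,214) and (458,88), and the held cup's top centred at about (287,231).

Run:
```python
from h import *
o=r.get_obs();C=cam("wrist",o)
L=lambda p,z:np.round(loc(onz(C,p,z),o),4)
for z in(.11,.118,.126):
    print(z,"c0 roll",L((389,216),z),"post",L((445,214),z),"c1 roll",L((390,90),z),"post",L((458,88),z))
print("cup",L((287,231),.2),"expected",proj(C,o["position"]+[0,0,-.047]))
# cup top projected circle extents if centred on tool axis
for z in(.2,.12):
    a=np.linspace(0,6.28,60);P=np.array([proj(C,[o["position"][0]+.036*np.cos(t),o["position"][1]+.036*np.sin(t),z]) for t in a]);print(z,P.min(0),P.max(0),P.mean(0))
c=np.load("w2.npy");cv2.imwrite("pics/w2c.png",cv2.resize(c[60:300,220:480],None,fx=2.5,fy=2.5,interpolation=cv2.INTER_CUBIC)[:,:,::-1])
```

```text
0.11 c0 roll [-0.0154  0.0978  0.1375] post [-0.0135  0.1507  0.1376] c1 roll [0.0978 0.0897 0.1375] post [0.0994 0.1481 0.1375]
0.118 c0 roll [-0.013   0.0953  0.1295] post [-0.0112  0.1469  0.1295] c1 roll [0.0973 0.0875 0.1295] post [0.0989 0.1444 0.1295]
0.126 c0 roll [-0.0106  0.0928  0.1215] post [-0.0088  0.1431  0.1215] c1 roll [0.0968 0.0852 0.1215] post [0.0983 0.1406 0.1215]
cup [0.0006 0.0007 0.0475] expected [286.00142477 232.12406828]
0.2 [233.64894738 180.22415792] [338.31906928 279.41507813] [286.83309006 230.97516302]
0.12 [246.46095271 163.4689834 ] [325.54971385 240.18975314] [286.64546462 202.53028218]
```

View pics/w2c.png

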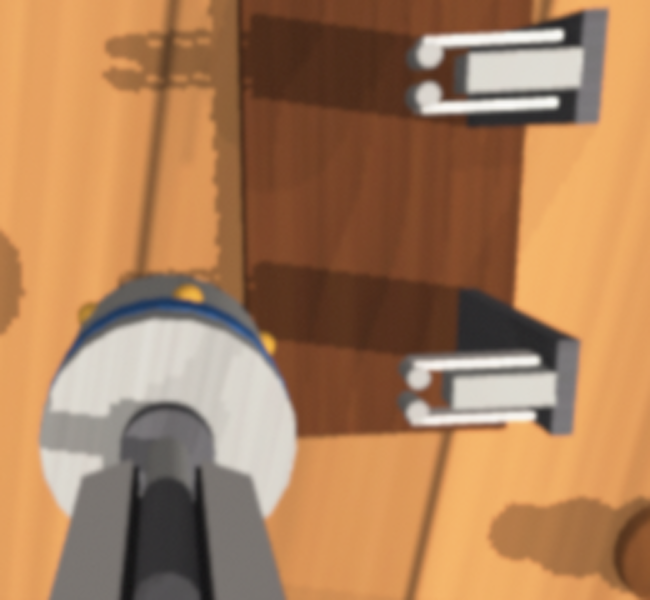

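The cup sits centred on the tool axis. The rack's yaw is about 0.17, clip0's home is at about (0.537, 0.223) and clip1's at about (0.519, 0.332). Aligning 75 mm in front of clip0 and descending.

>>> carry_out(commands=[[[-0.008,0.012,0],-0.02,-1],[[-0.016,0.023,0],-0.041,-1],[[-0.016,0.023,0.01],-0.041,-1],[[-0.016,0.023,0.025],-0.041,-1],[[-0.016,0.023,0.04],-0.041,-1],[[-0.016,0.023,0.055],-0.041,-1],[[-0.016,0.023,0.07],-0.041,-1],[[-0.016,0.023,0.08],-0.041,-1],[[-0.016,0.023,0.085],-0.041,-1],[[-0.016,0.023,0.085],-0.041,-1],[[-0.016,0.023,0.085],-0.041,-1],[[-0.016,0.023,0.085],-0.041,-1]])

```text
time_s: 17.55
position: [0.4645, 0.2114, 0.1633]
tcp_rot: [3.14, -0.0, 1.742]
wrist_force: [0.3, -0.2, -2.5]
gripper_width: 0.0122
grip_force: 60.0
```

Run:
```python
from h import *
o=r.get_obs();print(o["time_s"],o["position"],o["tcp_rot"],o["wrist_force"],"loc home0 relTCP",loc([.5371,.2227,o["position"][2]],o))
im=eyes.grab_frame("wrist");s=eyes.grab_frame("scene")
cv2.imwrite("pics/w3.png",np.hstack([cv2.resize(im[60:300,220:480],(400,370)),cv2.resize(s[160:300,320:460],(370,370))])[:,:,::-1])
```

```text
17.55 [0.46449404 0.21139699 0.1633143 ] [ 3.13975244e+00 -3.83862618e-04  1.74158097e+00] [ 0.30094173 -0.21962342 -2.52002844] loc home0 relTCP [-0.00120122  0.07347056  0.00013474]
```

View pics/w3.png

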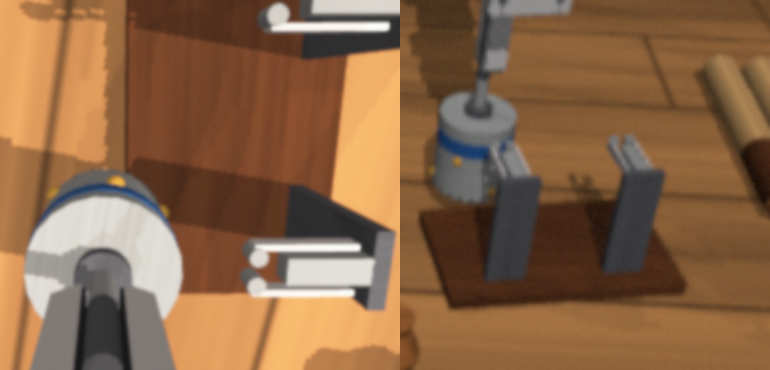

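The wrist crop shows the clip arms running horizontally, so the yaw is right, with the roller centre at about wrist (388,236). The scene crop shows the saw standing in front of clip0.

Run:
```python
from h import *
o=r.get_obs();C=cam("wrist",o)
for z in(.11,.118,.126):print(z,np.round(loc(onz(C,(387.7,236.4),z),o),4),np.round(loc(onz(C,(.5*(247+293)/370*0+460,60+271*240/370),z),o),4))
```

```text
0.11 [-0.0056  0.0721  0.0535] [-0.0052  0.1233  0.0536]
0.118 [-0.0027  0.0696  0.0455] [-0.0023  0.1191  0.0456]
0.126 [0.0002 0.0671 0.0375] [0.0005 0.1148 0.0376]
```

>>> carry_out(commands=[[[-0.001,0.01,0],0,-1],[[-0.001,0.02,0.003],0,-1],[[-0.001,0.028,0.007],0,-1],[[-0.001,0.028,0.009],0,-1],[[-0.001,0.028,0.01],0,-1],[[-0.001,0.028,0.01],0,-1],[[-0.001,0.028,0.01],0,-1],[[-0.001,0.028,0.01],0,-1]])

```text
time_s: 18.32
position: [0.4912, 0.2149, 0.1525]
tcp_rot: [-3.141, -0.0, 1.742]
wrist_force: [-1.0, -0.3, -3.9]
gripper_width: 0.0126
grip_force: 60.0
```

>>> carry_out(commands=[[[0,0,0.001],0,-1],[[0,0,0.002],0,-1],[[0,0,0.003],0,-1],[[0,0,0.003],0,-1],[[0,0,0.003],0,-1]])

```text
time_s: 18.73
position: [0.4915, 0.2149, 0.1494]
tcp_rot: [-3.141, -0.0, 1.742]
wrist_force: [0.2, -0.5, -3.9]
gripper_width: 0.0118
grip_force: 60.0
```

>>> carry_out(commands=[[[0,0,0.001],0,-1],[[0,0,0.002],0,-1],[[0,0,0.002],0,-1],[[0,0,0.002],0,-1]])

```text
time_s: 19.07
position: [0.4915, 0.2149, 0.1474]
tcp_rot: [-3.141, -0.0, 1.742]
wrist_force: [-0.8, 0.4, -3.1]
gripper_width: 0.0122
grip_force: 60.0
```

>>> carry_out(commands=[[[0,0,0.001],0,-1],[[0,0,0.0015],0,-1],[[0,0,0.0015],0,-1],[[0,0,0.0015],0,-1]])

```text
time_s: 19.4
position: [0.4915, 0.2149, 0.1459]
tcp_rot: [-3.141, -0.0, 1.742]
wrist_force: [0.1, -0.7, -4.3]
gripper_width: 0.0118
grip_force: 60.0
```

>>> carry_out(commands=[[[0,0,0.001],0,-1],[[0,0,0.001],0,-1],[[0,0,0.001],0,-1],[[0,0,0.001],0,-1]])

```text
time_s: 19.73
position: [0.4916, 0.2149, 0.145]
tcp_rot: [3.142, -0.0, 1.742]
wrist_force: [-0.6, 1.0, -3.9]
gripper_width: 0.012
grip_force: 60.0
```

>>> carry_out(commands=[[[0,0.004,0],0,-1],[[0,0.01,0],0,-1],[[0,0.016,0],0,-1],[[0,0.021,0],0,-1],[[0,0.025,0],0,-1],[[0,0.028,0],0,-1],[[0,0.03,0],0,-1],[[0,0.032,0],0,-1],[[0,0.034,0],0,-1]])

```text
time_s: 20.48
position: [0.5221, 0.2203, 0.1442]
tcp_rot: [-3.135, -0.0, 1.742]
wrist_force: [-6.3, -1.2, -3.4]
gripper_width: 0.012
grip_force: 60.0
```

>>> carry_out(commands=[[[0,0.001,0],0,-1],[[0,0.002,0],0,-1],[[0,0.003,0],0,-1],[[0,0.004,0],0,-1]])

```text
time_s: 20.82
position: [0.5225, 0.2207, 0.1434]
tcp_rot: [-3.128, -0.0, 1.742]
wrist_force: [-11.7, -0.2, -0.4]
gripper_width: 0.0122
grip_force: 60.0
```

>>> carry_out(commands=[[[0,0.001,0],0,-1],[[0,0.002,0],0,-1],[[0,0.003,0],0,-1]])

```text
time_s: 21.07
position: [0.5227, 0.2208, 0.1434]
tcp_rot: [-3.122, -0.0, 1.742]
wrist_force: [-15.3, -3.4, 3.2]
gripper_width: 0.0118
grip_force: 60.0
```

Resistance is 15 N at the rollers, more than the stated peak, so I'll look before pushing on.

Run:
```python
from h import *
im=eyes.grab_frame("wrist");s=eyes.grab_frame("scene")
cv2.imwrite("pics/w4.png",np.hstack([cv2.resize(im[150:300,250:420],(453,400),interpolation=cv2.INTER_CUBIC),cv2.resize(s[170:300,310:420],(338,400),interpolation=cv2.INTER_CUBIC)])[:,:,::-1])
```

```text
(no output)
```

View pics/w4.png

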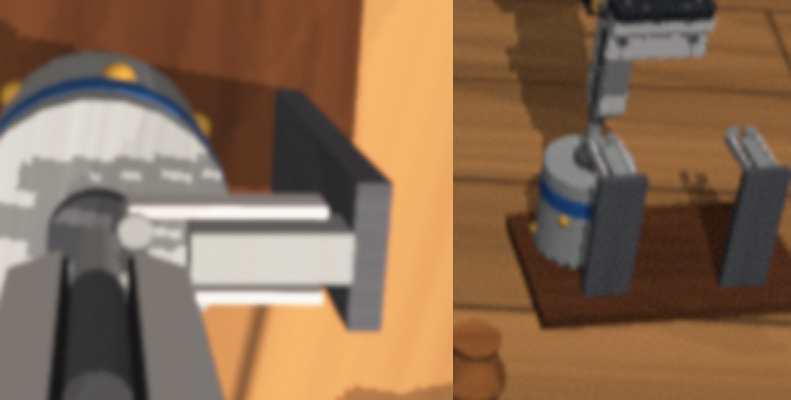

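Run:
```python
from h import *
o=r.get_obs();C=cam("wrist",o);print(o["wrist_force"],o["position"],o["tcp_rot"])
for z in(.11,.118,.126):print(z,np.round(loc(onz(C,(353,245.2),z),o),4),"post top",np.round(loc(onz(C,(385,150+255*150/400),z),o),4))
```

```text
[-13.87224582  -2.12284577   1.07655921] [0.52269739 0.22075299 0.14343028] [-3.12232473e+00 -2.92816448e-04  1.74171696e+00]
0.11 [-0.004   0.0435  0.0326] post top [-0.0042  0.0642  0.0322]
0.118 [-0.0009  0.0419  0.0246] post top [-0.0011  0.0618  0.0242]
0.126 [0.0022 0.0403 0.0167] post top [0.002  0.0594 0.0163]
```

The post-top measurement puts the clip about 2 mm further along tool +x. Backing off, shifting 2 mm, raising slightly and pushing again.

>>> carry_out(commands=[[[0,-0.006,-0.001],0,-1],[[0,-0.012,-0.002],0,-1],[[0.001,-0.016,-0.002],0,-1],[[0.002,-0.016,-0.002],0,-1],[[0.002,-0.016,-0.002],0,-1],[[0.002,-0.013,-0.002],0,-1],[[0.002,-0.01,-0.002],0,-1],[[0.002,-0.007,-0.002],0,-1],[[0.002,-0.004,-0.002],0,-1],[[0.002,-0.002,-0.002],0,-1]])

```text
time_s: 22.0
position: [0.5263, 0.2245, 0.1456]
tcp_rot: [-3.133, -0.003, 1.741]
wrist_force: [-5.7, 1.9, -3.9]
gripper_width: 0.0119
grip_force: 60.0
```

>>> carry_out(commands=[[[0,0.002,0],0,-1],[[0,0.003,0],0,-1],[[0,0.004,0],0,-1]])

```text
time_s: 22.25
position: [0.5358, 0.226, 0.1472]
tcp_rot: [3.137, -0.003, 1.741]
wrist_force: [1.9, 4.7, -3.3]
gripper_width: 0.0125
grip_force: 60.0
```

>>> carry_out(commands=[[[0,0.001,0],0,-1],[[0,0.002,0],0,-1],[[0,0.002,0],0,-1]])

```text
time_s: 22.5
position: [0.5373, 0.226, 0.1477]
tcp_rot: [3.138, -0.002, 1.742]
wrist_force: [1.7, 4.9, -4.5]
gripper_width: 0.0121
grip_force: 60.0
```

>>> carry_out(commands=[[[0,0.001,0],0,-1],[[0,0.002,0],0,-1],[[0,0.002,0],0,-1]])

```text
time_s: 22.75
position: [0.5375, 0.226, 0.1476]
tcp_rot: [3.141, -0.002, 1.741]
wrist_force: [-1.8, 4.2, -1.6]
gripper_width: 0.0122
grip_force: 60.0
```

Snapped in. Lowering it to the board and releasing.

>>> carry_out(commands=[[[0.001,0,0.001],0,-1],[[0.001,0,0.002],0,-1],[[0.001,0,0.003],0,-1],[[0.001,0,0.004],0,-1],[[0.001,0,0.0045],0,-1],[[0.001,0,0.0045],0,-1]])

```text
time_s: 23.25
position: [0.5376, 0.226, 0.1429]
tcp_rot: [3.141, -0.0, 1.742]
wrist_force: [-0.1, 2.8, 2.1]
gripper_width: 0.0122
grip_force: 60.0
```

>>> carry_out(commands=[[[0,0,0.0005],0,-0.6],[[0,0,0],0,0],[[0,0,0],0,0.3],[[0,0,0],0,0.3],[[0,0,-0.03],0,0.3],[[0,0,-0.06],0,0.3],[[0,0,-0.1],0,0.3],[[0,0,-0.14],0,0.3],[[0,0,-0.14],0,1],[[0,0,-0.14],0,1]])

```text
time_s: 24.08
position: [0.539, 0.2258, 0.2853]
tcp_rot: [3.135, 0.0, 1.742]
wrist_force: [0.6, -0.3, -0.8]
gripper_width: 0.0715
grip_force: 0.0
```

Run:
```python
from h import *
o=r.get_obs();print(o["time_s"],o["position"])
f=[]
for i in range(6):
    s=eyes.grab_frame("scene");f.append(r.get_obs()["wrist_force"][2])
im=eyes.grab_frame("wrist");t=eyes.grab_frame("top");C=cam("wrist");print("zero",np.mean(f))
for th,z in(("saw_a_shank",.153),("saw_a",.015)):
    for d in eyes.tip_of("wrist",th):print(th,round(d["score"],2),np.round(d["pixel"]),np.round(onz(C,d["pixel"],z),4))
cv2.imwrite("pics/w5.png",np.hstack([cv2.resize(im[60:340,180:480],(400,373)),cv2.resize(s[130:310,100:450],(400,206),interpolation=cv2.INTER_CUBIC) if 0 else cv2.resize(s[160:300,310:440],(346,373),interpolation=cv2.INTER_CUBIC)])[:,:,::-1])
S=cam("scene")
for d in eyes.tip_of("scene","saw_a")+eyes.tip_of("scene","blank_a1"):print(round(d["score"],2),np.round(d["pixel"]),np.round(onz(S,d["pixel"],0),3))
```

```text
24.0833 [0.5389896  0.22581978 0.28530422]
zero -0.16826077673024
saw_a 0.6 [288. 180.] [0.5399 0.2213 0.015 ]
0.92 [171. 211.] [ 0.374 -0.277  0.   ]
0.81 [356. 254.] [0.526 0.234 0.   ]
0.66 [160. 264.] [ 0.602 -0.245  0.   ]
0.36 [237. 310.] [ 0.737 -0.043  0.   ]
0.25 [238. 246.] [ 0.517 -0.066  0.   ]
```

View pics/w5.png

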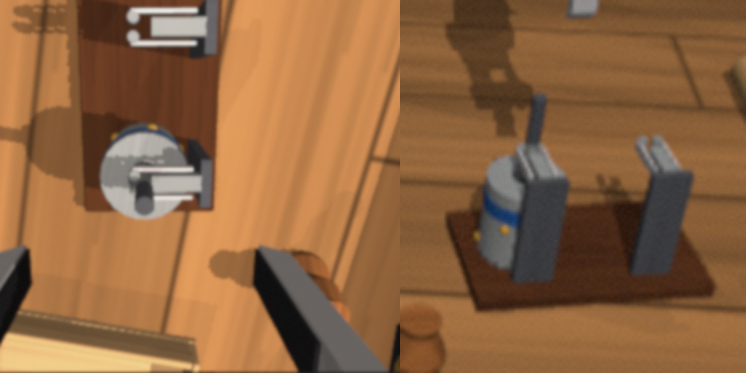

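The saw is standing upright, snapped home in clip0. Going to the second grey saw.

>>> carry_out(commands=[[[-0.472,-0.02,-0.01],0,1],[[-0.472,-0.02,-0.01],0,1],[[-0.472,-0.02,-0.01],0,1],[[-0.472,-0.02,-0.01],0.05,1],[[-0.472,-0.02,-0.01],0.1,1],[[-0.472,-0.02,-0.01],0.171,1],[[-0.472,-0.02,-0.01],0.171,1],[[-0.472,-0.02,-0.01],0.171,1],[[-0.472,-0.02,-0.01],0.171,1],[[-0.472,-0.02,-0.01],0.171,1],[[-0.472,-0.02,-0.01],0.171,1],[[-0.472,-0.02,-0.01],0.171,1]])

```text
time_s: 25.68
position: [0.5981, -0.2488, 0.2916]
tcp_rot: [-3.141, 0.003, 1.566]
wrist_force: [0.3, -0.3, -0.1]
gripper_width: 0.0938
grip_force: 0.0
```

>>> carry_out(commands=[[[0,0,0],0,1],[[0,0,0],0,1],[[0,0,0],0,1]])

```text
time_s: 25.93
position: [0.5978, -0.241, 0.2924]
tcp_rot: [-3.141, -0.001, 1.572]
wrist_force: [0.2, 0.1, 1.0]
gripper_width: 0.094
grip_force: 0.0
```

Run:
```python
from h import *
o=r.get_obs();print(o["time_s"],o["position"],o["tcp_rot"])
C=cam("wrist",o);im=eyes.grab_frame("wrist");cv2.imwrite("pics/w6.png",im[:,:,::-1])
for th,z in(("saw_b_shank",.138),("saw_b",0),("saw_b_neck",.103),("blank_a1",0)):
    for d in eyes.tip_of("wrist",th):
        X=onz(C,d["pixel"],z);print(th,round(d["score"],2),np.round(d["pixel"]),np.round(X,4),np.round(loc(X,o),3))
```

```text
25.9333 [ 0.59783698 -0.24104064  0.29244638] [-3.14132618e+00 -1.49925065e-03  1.57173273e+00]
saw_b_shank 0.86 [ 56. 224.] [ 0.3659 -0.2691  0.138 ] [-0.028 -0.232  0.154]
saw_b_shank 0.37 [290. 197.] [ 0.6013 -0.2413  0.138 ] [-0.     0.003  0.154]
saw_b 0.9 [291. 175.] [ 0.6045 -0.2429  0.    ] [-0.002  0.007  0.292]
saw_b 0.61 [115. 194.] [ 0.3606 -0.2689  0.    ] [-0.028 -0.237  0.292]
saw_b 0.43 [216.  31.] [ 0.5111 -0.0641  0.    ] [ 0.177 -0.086  0.293]
saw_b_neck 0.97 [ 74. 212.] [ 0.3641 -0.267   0.103 ] [-0.026 -0.234  0.189]
blank_a1 0.4 [187. 146.] [ 0.4655 -0.2045  0.    ] [ 0.036 -0.132  0.293]
```

View pics/w6.png

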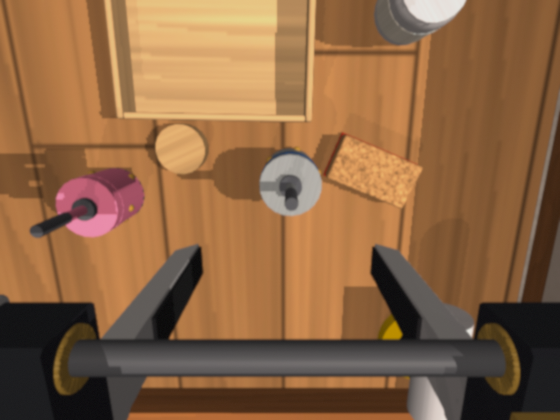

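The wrist view shows the grey saw at (291,180), the loose blank at (181,148) and the pink look-alike at left. Descending gently.

>>> carry_out(commands=[[[-0.001,0.004,0.03],0,0],[[-0.001,0.004,0.06],0,0],[[-0.001,0.004,0.09],0,0],[[-0.001,0.004,0.115],0,0],[[-0.001,0.004,0.135],0,0],[[-0.001,0.004,0.15],0,0],[[-0.001,0.004,0.16],0,0],[[-0.001,0.004,0.165],0,0],[[-0.001,0.004,0.165],0,-0.4],[[-0.001,0.004,0.165],0,-0.4],[[-0.001,0.004,0.165],0,-0.6],[[-0.001,0.004,0.165],0,-0.6]])

```text
time_s: 27.18
position: [0.6027, -0.244, 0.1288]
tcp_rot: [3.139, 0.001, 1.571]
wrist_force: [-1.0, -0.2, -0.1]
gripper_width: 0.0235
grip_force: 0.0
```

>>> carry_out(commands=[[[0,0,0],0,-0.66],[[0,0,0],0,-0.7],[[0,0,0],0,-0.73],[[0,0,0],0,-0.76],[[0,0,0],0,-0.8],[[0,0,0],0,-1],[[0,0,0],0,-1],[[0,0,0],0,-1],[[0,0,0],0,-1]])

```text
time_s: 27.93
position: [0.6021, -0.2437, 0.1278]
tcp_rot: [3.141, 0.0, 1.571]
wrist_force: [-0.8, -0.1, 4.0]
gripper_width: 0.0122
grip_force: 60.0
```

>>> carry_out(commands=[[[0,0,-0.003],0,-1],[[0,0,-0.009],0,-1],[[0,0,-0.018],0,-1],[[0,0,-0.03],0,-1],[[0,0,-0.045],0,-1],[[0,0,-0.062],0,-1],[[0,0,-0.078],0,-1],[[0,0,-0.092],0,-1],[[0,0,-0.104],0,-1],[[0,0,-0.113],0,-1],[[0,0,-0.118],0,-1],[[0,0,-0.12],0,-1]])

```text
time_s: 28.93
position: [0.6022, -0.2437, 0.2482]
tcp_rot: [3.141, 0.0, 1.571]
wrist_force: [0.3, 0.2, -4.3]
gripper_width: 0.0127
grip_force: 60.0
```

>>> carry_out(commands=[[[0.003,-0.001,0],0,-1],[[0.01,-0.003,0],0,-1],[[0.021,-0.006,0],0,-1],[[0.036,-0.012,0],0,-1],[[0.055,-0.018,0],0,-1],[[0.077,-0.025,0],0,-1],[[0.099,-0.033,0],0,-1],[[0.12,-0.04,0],0,-1],[[0.139,-0.047,0],0,-1],[[0.155,-0.053,0],0,-1],[[0.167,-0.058,0],0,-1],[[0.174,-0.062,0],0,-1]])

```text
time_s: 29.93
position: [0.539, -0.0676, 0.2474]
tcp_rot: [-3.141, -0.001, 1.572]
wrist_force: [0.6, -0.4, -4.8]
gripper_width: 0.012
grip_force: 60.0
```

```bash
cat > wt.py <<'E'
from h import *
f=[]
for i in range(10):
    s=eyes.grab_frame("scene");f.append(r.get_obs()["wrist_force"][2])
print("weight",np.mean(f),np.std(f)/3,r.get_obs()["position"])
S=cam("scene")
for d in eyes.search_frame("scene","blank_a1"):print(round(d["score"],2),np.round(d["rect"]),np.round(onz(S,[(d["rect"][0]+d["rect"][2])/2,(d["rect"][1]+d["rect"][3])/2],.012),3))
cv2.imwrite("pics/wt%d.png"%(10*r.get_obs()["time_s"]),cv2.resize(s[150:330,110:310],(720,600))[:,:,::-1])
E
python3 wt.py
```

```text
weight -4.2173505580955295 0.2069679726389382 [ 0.54025572 -0.07029068  0.2472659 ]
```

>>> carry_out(commands=[[[0,0,0.025],0,-1],[[0,0,0.045],0,-1],[[0,0,0.004],0,-1],[[0,0,-0.037],0,-1],[[0,0,0.004],0,-1],[[0,0,0.045],0,-1],[[0,0,0.004],0,-1],[[0,0,-0.037],0,-1],[[0,0,0.004],0,-1],[[0,0,0.045],0,-1],[[0,0,0.02],0,-1],[[0,0,0],0,-1]])

```text
time_s: 31.48
position: [0.5304, -0.0673, 0.2389]
tcp_rot: [-3.118, -0.006, 1.57]
wrist_force: [2.4, -0.6, -2.6]
gripper_width: 0.0121
grip_force: 60.0
```

>>> carry_out(commands=[[[0,0,0.041],0,-1],[[0,0,0],0,-1],[[0,0,-0.041],0,-1],[[0,0,0],0,-1],[[0,0,0.041],0,-1],[[0,0,0],0,-1],[[0,0,-0.041],0,-1],[[0,0,0],0,-1],[[0,0,0],0,-1],[[0,0,0],0,-1],[[0,0,0],0,-1],[[0,0,0],0,-1]])

```text
time_s: 32.48
position: [0.5405, -0.0698, 0.2481]
tcp_rot: [3.141, 0.0, 1.571]
wrist_force: [1.1, 0.4, -2.6]
gripper_width: 0.012
grip_force: 60.0
```

```bash
python3 wt.py
```

```text
weight -3.693168472296139 0.10634189736019743 [ 0.53999695 -0.06960077  0.24748966]
0.86 [229. 225. 254. 246.] [ 0.489 -0.06   0.012]
```

A blank is now in the tray. I'll shake more to be sure nothing is left.

>>> carry_out(commands=[[[0,0,0.041],0,-1],[[0,0,0],0,-1],[[0,0,-0.041],0,-1],[[0,0,0],0,-1],[[0,0,0.041],0,-1],[[0,0,0],0,-1],[[0,0,-0.041],0,-1],[[0,0,0],0,-1],[[0,0,0.041],0,-1],[[0,0,0],0,-1],[[0,0,-0.041],0,-1],[[0,0,0],0,-1]])

```text
time_s: 34.03
position: [0.5498, -0.072, 0.2616]
tcp_rot: [3.112, 0.007, 1.571]
wrist_force: [9.5, -2.1, 2.1]
gripper_width: 0.0123
grip_force: 60.0
```

>>> carry_out(commands=[[[0,0,0.041],0,-1],[[0,0,0],0,-1],[[0,0,-0.041],0,-1],[[0,0,-0.082],0,-1],[[0,0,-0.041],0,-1],[[0,0,0],0,-1],[[0,0,0.041],0,-1],[[0,0,0],0,-1],[[0,0,0],0,-1],[[0,0,0],0,-1],[[0,0,0],0,-1],[[0,0,0],0,-1]])

```text
time_s: 35.03
position: [0.5428, -0.0704, 0.2498]
tcp_rot: [3.136, 0.002, 1.571]
wrist_force: [-0.6, 0.1, -3.1]
gripper_width: 0.0121
grip_force: 60.0
```

```bash
python3 wt.py; ls pics
```

```text
weight -3.448882985624717 0.11384014508435636 [ 0.54010442 -0.06965068  0.2474439 ]
0.79 [232. 226. 257. 247.] [ 0.492 -0.053  0.012]
chk.png
chk2.png
rack.png
saws.png
scene0.png
top0.png
w1.png
w2.png
w2c.png
w3.png
w4.png
w5.png
w6.png
wt304.png
wt330.png
wt355.png
```

Weight is steady now, so this saw is empty too. Carrying it to the front of clip1.

>>> carry_out(commands=[[[0.01,-0.01,-0.005],0,-1],[[0.03,-0.025,-0.015],0,-1],[[0.065,-0.045,-0.025],0,-1],[[0.105,-0.065,-0.03],0,-1],[[0.145,-0.085,-0.03],0,-1],[[0.185,-0.094,-0.03],-0.05,-1],[[0.225,-0.094,-0.03],-0.1,-1],[[0.265,-0.094,-0.03],-0.15,-1],[[0.305,-0.094,-0.03],-0.171,-1],[[0.345,-0.094,-0.03],-0.171,-1],[[0.375,-0.094,-0.03],-0.171,-1],[[0.392,-0.094,-0.03],-0.171,-1]])

```text
time_s: 36.58
position: [0.4443, 0.3265, 0.2777]
tcp_rot: [-3.141, -0.003, 1.745]
wrist_force: [0.1, -0.0, -3.6]
gripper_width: 0.0122
grip_force: 60.0
```

>>> carry_out(commands=[[[0,0,0.01],0,-1],[[0,0,0.03],0,-1],[[0,0,0.05],0,-1],[[0,0,0.07],0,-1],[[0,0,0.09],0,-1],[[0,0,0.105],0,-1],[[0,0,0.115],0,-1],[[0,0,0.12],0,-1],[[0,0,0.12],0,-1],[[0,0,0.12],0,-1]])

```text
time_s: 37.42
position: [0.4462, 0.3224, 0.1581]
tcp_rot: [3.141, -0.0, 1.742]
wrist_force: [0.2, 0.9, -4.2]
gripper_width: 0.0121
grip_force: 60.0
```

Run:
```python
from h import *
o=r.get_obs();print(o["time_s"],o["position"],o["tcp_rot"],loc([.5198,.335,.145],o))
C=cam("wrist",o);im=eyes.grab_frame("wrist")
for d in eyes.tip_of("wrist","clip1"):print(round(d["score"],2),np.round(d["pixel"]),np.round(loc(onz(C,d["pixel"],.015),o),4))
c=im[140:300,230:470];cv2.imwrite("pics/w7.png",cv2.resize(c,None,fx=3.3,fy=3.3,interpolation=cv2.INTER_CUBIC)[:,:,::-1])
```

```text
37.4167 [0.44624226 0.32235374 0.15808476] [ 3.14073627e+00 -2.66278190e-04  1.74158687e+00] [-4.32025115e-05  7.46256702e-02  1.31486578e-02]
0.78 [363. 204.] [-0.0046  0.0738  0.1431]
```

View pics/w7.png

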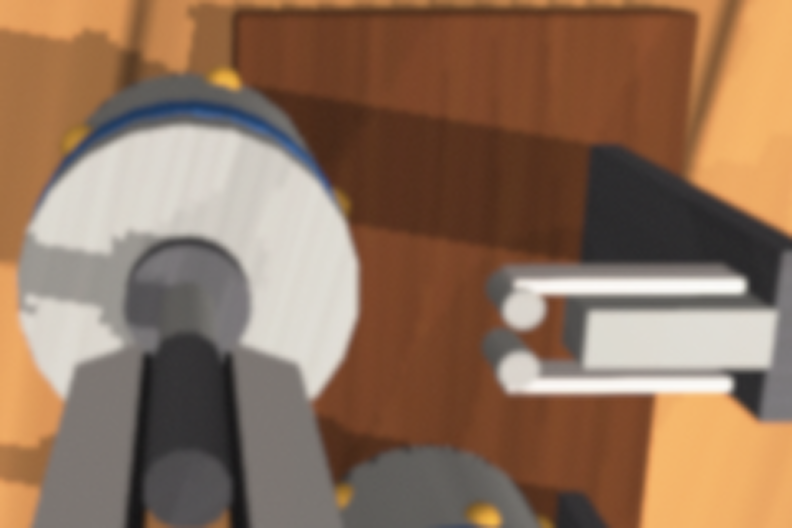

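The final picture shows clip1's arms at crop rows 285 and 384 (wrist row about 241), with the cup clear of the clip. Computing the lateral offset.

Run:
```python
from h import *
o=r.get_obs();C=cam("wrist",o)
for p in((430,241.2),(387.7,242.9),(467,240.5)):print(p,np.round(loc(onz(C,p,.126),o),4))
print("cup",np.round(loc(onz(C,(230+189/3.3,140+280/3.3),o["position"][2]-.0478),o),4))
```

```text
(430, 241.2) [-0.0015  0.0934  0.0329]
(387.7, 242.9) [-0.0026  0.066   0.0328]
(467, 240.5) [-0.0011  0.1173  0.033 ]
cup [0.005  0.0009 0.0478]
```

Run:
```python
from h import *
from scipy.optimize import least_squares
o=r.get_obs();C=cam("wrist",o);Rt=Ro.from_euler("xyz",o["tcp_rot"]);a=np.linspace(0,6.283,181)
def ext(dx,dy,h,rad=.036):
    P=np.array([proj(C,o["position"]+Rt.apply([dx+rad*np.cos(t),dy+rad*np.sin(t),h])) for t in a]);return P[:,0].min(),P[:,0].max(),P[:,1].min()
m=[230+18/3.3,230+360/3.3,140+125/3.3]
print("saw2",least_squares(lambda v:np.subtract(ext(*v),m),[0,0,.048]).x)
# same tool frame, saw 1 in w3
m1=[220+25*.65,220+183*.65,60+196*.6486]
print("saw1",least_squares(lambda v:np.subtract(ext(*v),m1),[0,0,.048]).x)
print("fixed h",least_squares(lambda v:np.subtract(ext(v[0],v[1],.0478),m),[0,0]).x,least_squares(lambda v:np.subtract(ext(v[0],v[1],.0478),m1),[0,0]).x)
```

```text
saw2 [0.00102556 0.00087734 0.05049676]
saw1 [-0.00536442  0.00110437  0.05098985]
fixed h [0.00147987 0.00086884] [-0.00473972  0.00109131]
```

Saw 2 sits 6.4 mm further along the pads than saw 1 did. Shifting −7 mm, then inserting.

>>> carry_out(commands=[[[-0.003,0,0],0,-1],[[-0.007,0,0.004],0,-1],[[-0.007,0.006,0.008],0,-1],[[-0.007,0.014,0.011],0,-1],[[-0.007,0.024,0.0115],0,-1],[[-0.007,0.034,0.0115],0,-1],[[-0.007,0.043,0.0115],0,-1],[[-0.007,0.05,0.0115],0,-1],[[-0.007,0.055,0.0115],0,-1],[[-0.007,0.058,0.0115],0,-1],[[-0.007,0.06,0.0115],0,-1],[[-0.007,0.062,0.0115],0,-1]])

```text
time_s: 38.52
position: [0.5051, 0.3263, 0.1452]
tcp_rot: [-3.135, -0.001, 1.741]
wrist_force: [-7.3, 1.2, -3.1]
gripper_width: 0.0119
grip_force: 60.0
```

>>> carry_out(commands=[[[0,0.002,0],0,-1],[[0,0.003,0],0,-1],[[0,0.005,0],0,-1]])

```text
time_s: 38.77
position: [0.5094, 0.3266, 0.1451]
tcp_rot: [-3.134, -0.0, 1.742]
wrist_force: [-4.6, 0.7, -3.4]
gripper_width: 0.0121
grip_force: 60.0
```

>>> carry_out(commands=[[[0,0.001,0],0,-1],[[0,0.002,0],0,-1],[[0,0.003,0],0,-1]])

```text
time_s: 39.02
position: [0.5185, 0.3291, 0.1468]
tcp_rot: [3.136, -0.003, 1.742]
wrist_force: [4.0, 4.5, -3.8]
gripper_width: 0.0125
grip_force: 60.0
```

>>> carry_out(commands=[[[0,0.001,0],0,-1],[[0,0.002,0],0,-1],[[0.0005,0.003,0],0,-1],[[0.0005,0.003,0],0,-1]])

```text
time_s: 39.35
position: [0.5193, 0.3291, 0.1466]
tcp_rot: [3.141, -0.001, 1.742]
wrist_force: [-0.5, 4.4, -1.8]
gripper_width: 0.0124
grip_force: 60.0
```

>>> carry_out(commands=[[[0,0,0.001],0,-1],[[0,0,0.002],0,-1],[[0,0,0.003],0,-1],[[0,0,0.0035],0,-1],[[0,0,0.0035],0,-1]])

```text
time_s: 39.77
position: [0.5194, 0.3285, 0.1429]
tcp_rot: [3.141, -0.0, 1.742]
wrist_force: [-0.4, 3.4, 0.6]
gripper_width: 0.0121
grip_force: 60.0
```

>>> carry_out(commands=[[[0,0,0],0,-0.6],[[0,0,0],0,0],[[0,0,0],0,0.3],[[0,0,0],0,0.3],[[0,0,-0.03],0,0.3],[[0,0,-0.06],0,0.3],[[0,0,-0.1],0,0.3],[[0,0,-0.14],0,0.3],[[0,0,-0.14],0,1],[[0,0,-0.14],0,1]])

```text
time_s: 40.6
position: [0.5203, 0.3285, 0.2854]
tcp_rot: [3.136, -0.001, 1.742]
wrist_force: [-0.1, -0.7, -0.9]
gripper_width: 0.0711
grip_force: 0.0
```

>>> carry_out(commands=[[[-0.25,-0.07,0],0,1],[[-0.25,-0.07,0],0,1],[[-0.25,-0.07,0],0,1],[[-0.517,-0.143,0],0.1,1],[[-0.517,-0.143,0],0.171,1],[[-0.517,-0.143,0],0.171,1],[[-0.517,-0.143,0],0.171,1],[[-0.517,-0.143,0],0.171,1],[[-0.517,-0.143,0],0.171,1],[[-0.517,-0.143,0],0.171,1],[[-0.517,-0.143,0],0.171,1],[[-0.517,-0.143,0],0.171,1]])

```text
time_s: 41.6
position: [0.4677, -0.1708, 0.2806]
tcp_rot: [-3.138, -0.001, 1.571]
wrist_force: [0.8, 0.0, -0.3]
gripper_width: 0.0944
grip_force: 0.0
```

>>> carry_out(commands=[[[0,0,0],0,1],[[0,0,0],0,1],[[0,0,0],0,1],[[0,0,0],0,1],[[0,0,0],0,1]])

```text
time_s: 42.02
position: [0.4696, -0.1675, 0.2821]
tcp_rot: [-3.141, -0.001, 1.573]
wrist_force: [0.5, -0.4, -0.2]
gripper_width: 0.0939
grip_force: 0.0
```

Run:
```python
from h import *
o=r.get_obs();print(o["time_s"],o["position"],o["tcp_rot"])
C=cam("wrist",o);im=eyes.grab_frame("wrist");np.save("w8.npy",im)
for th in("blank_a1","tray","saw_a"):
  for d in eyes.outline_of("wrist",th):
    q=d["rect"];p=[(q[0]+q[2])/2,(q[1]+q[3])/2];print(th,round(d["score"],2),np.round(q),[np.round(loc(onz(C,p,z),o),4) for z in(.02,)],np.round(onz(C,p,.02),3),d["mask"].sum())
s=eyes.grab_frame("scene");S=cam("scene")
for th in("blank_a1","saw_a"):
  for d in eyes.tip_of("scene",th):print("scene",th,round(d["score"],2),np.round(d["pixel"]),np.round(onz(S,d["pixel"],.008),3))
t=eyes.grab_frame("top");T=cam("top")
for th,z in(("saw_a",.015),("saw_a_shank",.153)):
  for d in eyes.tip_of("top",th):print("top",th,round(d["score"],2),np.round(d["pixel"]),np.round(onz(T,d["pixel"],z),3))
np.save("s8.npy",s);np.save("t8.npy",t)
```

```text
42.0167 [ 0.46955847 -0.16754306  0.28205478] [-3.14083363e+00 -8.05672442e-04  1.57309134e+00]
blank_a1 0.76 [287.  56. 342. 112.] [array([0.113 , 0.0343, 0.2621])] [ 0.503 -0.054  0.02 ] 2467
tray 0.58 [222.   0. 439. 185.] [array([0.103 , 0.0535, 0.2621])] [ 0.523 -0.064  0.02 ] 34880
saw_a 0.63 [178. 222. 238. 296.] [array([-0.1133, -0.107 ,  0.262 ])] [ 0.363 -0.281  0.02 ] 2424
scene blank_a1 0.65 [244. 241.] [ 0.505 -0.052  0.008]
scene saw_a 0.97 [394. 251.] [0.518 0.328 0.008]
scene saw_a 0.94 [173. 212.] [ 0.39  -0.267  0.008]
scene saw_a 0.89 [352. 253.] [0.533 0.221 0.008]
top saw_a 0.95 [376. 289.] [ 0.356 -0.27   0.015]
top saw_a 0.91 [197. 222.] [0.542 0.229 0.015]
top saw_a 0.65 [162. 233.] [0.513 0.327 0.015]
top saw_a_shank 0.71 [148. 226.] [0.517 0.326 0.153]
```

Run:
```python
from h import *
w6={"position":np.array([.59783698,-.24104064,.29244638]),"tcp_rot":[-3.14132618,-1.49925e-3,1.57173273]}
X=onz(cam("wrist",w6),(181,148.5),.025);o=r.get_obs();C=cam("wrist",o);p=proj(C,X);print(X,p)
im=np.load("w8.npy");g=cv2.medianBlur(cv2.cvtColor(im,cv2.COLOR_RGB2GRAY),3)
x0,y0=int(p[0])-60,int(p[1])-60
for c in cv2.HoughCircles(g[y0:y0+120,x0:x0+120],cv2.HOUGH_GRADIENT_ALT,1.5,20,param1=100,param2=.5,minRadius=20,maxRadius=36) if 1 else []:
    for u in c[:4]:q=(u[0]+x0,u[1]+y0);Y=onz(C,q,.025);print(q,u[2],np.round(Y,4),np.round(loc(Y,o),4))
```

```text
[ 0.4644437  -0.20478292  0.025     ] [282.01117686 205.00653566]
(np.float32(280.5), np.float32(206.5)) 24.437075 [ 0.4625 -0.2068  0.025 ] [-0.0377 -0.0072  0.2574]
```

>>> carry_out(commands=[[[-0.037,-0.006,0.02],0,1],[[-0.037,-0.006,0.06],0,1],[[-0.037,-0.006,0.1],0,1],[[-0.037,-0.006,0.14],0,1],[[-0.037,-0.006,0.18],0,1],[[-0.037,-0.006,0.21],0,1],[[-0.037,-0.006,0.235],0,1],[[-0.037,-0.006,0.255],0,1],[[-0.037,-0.006,0.267],0,1],[[-0.037,-0.006,0.274],0,1],[[-0.037,-0.006,0.274],0,1],[[-0.037,-0.006,0.274],0,1]], grip_force=20)

```text
time_s: 43.52
position: [0.464, -0.2064, 0.0086]
tcp_rot: [3.141, 0.0, 1.571]
wrist_force: [0.0, 0.7, 0.6]
gripper_width: 0.0943
grip_force: 0.0
```

>>> carry_out(commands=[[[0,0,0],0,0.6],[[0,0,0],0,0.45],[[0,0,0],0,0.4],[[0,0,0],0,0.3],[[0,0,0],0,-1],[[0,0,0],0,-1],[[0,0,0],0,-1],[[0,0,0],0,-1]])

```text
time_s: 44.18
position: [0.4638, -0.2062, 0.0089]
tcp_rot: [3.141, 0.0, 1.571]
wrist_force: [-1.1, 0.8, 4.6]
gripper_width: 0.0629
grip_force: 20.0
```

>>> carry_out(commands=[[[0,0,-0.02],0,-1],[[0,0,-0.05],0,-1],[[0,0,-0.08],0,-1],[[0,0,-0.1],0,-1],[[0.02,0.003,-0.1],0,-1],[[0.05,0.007,-0.1],0,-1],[[0.075,0.011,-0.1],0,-1],[[0.086,0.011,-0.1],0,-1],[[0.086,0.011,-0.09],0,-1],[[0.086,0.011,-0.065],0,-1],[[0.086,0.011,-0.04],0,-1],[[0.086,0.011,-0.025],0,-1]])

```text
time_s: 45.18
position: [0.4731, -0.1207, 0.0307]
tcp_rot: [-3.139, -0.0, 1.571]
wrist_force: [0.2, 0.3, 0.1]
gripper_width: 0.063
grip_force: 20.0
```

>>> carry_out(commands=[[[0,0,0.005],0,-1],[[0,0,0.007],0,-1],[[0,0,0.007],0,0.45],[[0,0,0.007],0,0.5],[[0,0,0.007],0,0.5],[[0,0,-0.03],0,0.5],[[0,0,-0.07],0,0.5],[[0,0,-0.11],0,0.5],[[-0.02,0,-0.15],0,0.5],[[-0.06,0,-0.19],0,0.5],[[-0.06,-0.04,-0.2],0,0.5],[[-0.06,-0.08,-0.2],0,0.5]])

```text
time_s: 46.18
position: [0.4019, -0.1843, 0.2383]
tcp_rot: [3.132, 0.008, 1.571]
wrist_force: [-0.4, -0.4, 0.5]
gripper_width: 0.0705
grip_force: 0.0
```

Run:
```python
from h import *
o=r.get_obs();print(o["time_s"],o["position"],o["wrist_force"])
C=cam("wrist",o)
im=eyes.grab_frame("wrist")
for d in eyes.tip_of("wrist","blank_a1"):print("wrist",round(d["score"],2),np.round(onz(C,d["pixel"],.01),3))
s=eyes.grab_frame("scene");S=cam("scene")
for th in("blank_a1","saw_a","glue_tin"):
  for d in eyes.tip_of("scene",th):print("scene",th,round(d["score"],2),np.round(d["pixel"]),np.round(onz(S,d["pixel"],.008),3))
t=eyes.grab_frame("top");T=cam("top")
g=cv2.cvtColor(cv2.resize(im,None,fx=1,fy=1),cv2.COLOR_RGB2GRAY)
c=cv2.HoughCircles(cv2.medianBlur(g,3),cv2.HOUGH_GRADIENT_ALT,1.5,20,param1=100,param2=.5,minRadius=15,maxRadius=45)
for u in (c.reshape(-1,c.shape[-1]) if c is not None else []):print("circ",u[:3],np.round(onz(C,u[:2],.033),3))
cv2.imwrite("pics/fin.png",np.hstack([cv2.resize(im,(400,300)),cv2.resize(s[150:330,110:440],(400,300))])[:,:,::-1])
```

```text
46.1833 [ 0.40186358 -0.18434048  0.23828752] [-0.40384626 -0.43181985  0.46220392]
wrist 0.67 [ 0.498 -0.058  0.01 ]
scene blank_a1 0.97 [244. 240.] [ 0.504 -0.052  0.008]
scene saw_a 0.91 [174. 212.] [ 0.389 -0.264  0.008]
scene saw_a 0.8 [356. 252.] [0.53  0.231 0.008]
scene saw_a 0.58 [394. 248.] [0.506 0.332 0.008]
scene glue_tin 0.68 [149. 292.] [ 0.704 -0.241  0.008]
scene glue_tin 0.59 [235. 309.] [ 0.74  -0.045  0.008]
circ [373.5      61.5      29.77911] [ 0.494 -0.056  0.033]
circ [249.       270.        31.487864] [ 0.359 -0.289  0.033]
circ [456.       141.        36.722797] [ 0.589 -0.136  0.033]
circ [342.      123.       29.81156] [ 0.464 -0.117  0.033]
circ [456.       141.        23.377672] [ 0.589 -0.136  0.033]
circ [424.5       61.5       22.663992] [ 0.546 -0.056  0.033]
circ [523.5      219.        28.203402] [ 0.681 -0.226  0.033]
circ [342.       123.        40.374504] [ 0.464 -0.117  0.033]
circ [180.       315.        27.932096] [ 0.271 -0.35   0.033]
circ [192.       240.        26.519238] [ 0.293 -0.25   0.033]
circ [ 94.5      328.5       23.559984] [ 0.162 -0.369  0.033]
```

```bash
python3 -c "
from station import ticket
print(ticket.sign_off())"
```

```text
the job is handed in; nothing more can be done
None
```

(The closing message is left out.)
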